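# Drop the red locating pin through the cover into the hidden bore

## Task

Take the red-handled locating pin out of the blue stand and put it through the slot in the gauge housing's cover into the bore hidden under the end of the slot that lies between the two yellow marks, fully home so that its collar rests flat on the cover. Let go of it, and leave the yellow-handled pin in the stand.

Things in the scene. Friction and masses are not known exactly. Their poses are not given: they have to be found in the camera images.
- red_pin: Loose 90 g pin with red handle, hanging upright by its collar in a seat of the stand. Origin: on its axis, at the collar's underside; z up. Above it: collar dia 44, 0 to 6 mm; round handle dia 26, 6 to 51 mm (grip from above, 33 mm up, fingers clear of the collar; any yaw). Below: stem dia 14, 55 mm long, last 14 mm tapering to a 6 mm tip. Lift 60 mm or more straight up to clear the stand.
- yellow_pin: The other loose pin, not to be used: same collar, handle, origin and axes, but a yellow handle and a 35 mm stem. It hangs 100 mm from the red one (either may be in either seat) in the fixed blue stand, 50 x 160 mm and 66 mm high, whose 8 mm top sheet has two 21 mm round seats. Its handle tops out 117 mm above the table: lift the red pin 120 mm or more before carrying it past.
- gauge_housing: Fixed gauge housing; origin at its underside's centre, z up. Grey block 84 x 124 mm (x, y), 45 mm high; above it on spacers, with a 15 mm gap, an aluminium cover 8 mm thick, its top 68 mm above the table (screw heads at the corners 3 mm more). Slot in the cover, open from above: x -13 to 13, y -19 to 43 mm. Under it the block is flat but for the bore near the slot's +y end.
- bore (a point): On the upright axis of the hidden bore, level with the cover's top: 30 mm toward +y from the housing's centre, between two yellow bars painted on the cover. The bore itself starts 23 mm below this point, in the block: dia 25, mouth bevelled 4 mm wider all round, 40 mm deep. With the red pin home its collar rests on the cover, its origin level with this point. Axes as the housing.

How it is judged:
At the end, for the whole second after the job is handed in: The red pin stands in the hidden bore with its collar on the cover (axis within 12 mm of the bore's, collar height within 5 mm, upright within 10 degrees), at rest; the yellow pin is still upright in its seat in the stand, within 20 mm of where it was (horizontal distance between red_pin and bore below 0.012 m and z of red_pin in the frame of bore between -0.005 and 0.005 m and angle between each of red_pin, yellow_pin's own z axis and vertical below 0.17 rad and linear speed of red_pin below 0.02 m/s and distance of yellow_pin from where it was at the start of the episode below 0.02 m); the robot touches nothing.
It also fails if it takes over 32 s, if anything falls off the work surface, if the arm or the gripper's body presses on something with over 40 N, if the wrist force passes 120 N, or if a joint passes its speed limit or range.

## Robot

A 6-joint arm with a two-finger parallel gripper is mounted at the origin on the work surface; the furniture and walls round the work are solid. World frame = base frame: x ahead of the robot, y to its left, z up, the work surface at z = 0. Lengths are in m, angles in rad, forces in N, time in s.
With the tool pointing down it reaches from about 0.3 to 0.875 m from the base axis. Payload 4.2 kg.
Tool frame: the origin (TCP) lies between the finger pads; the fingertips stand 11 mm ahead of it and the grasp point (between the pads) lies 8 mm behind it; z points along the fingers, y is the line along which they close (so a half turn about z gives the same grasp; the last joint's range is limited). The gripper opens to 85 mm and grips with 20 to 120 N. Pads are 22 mm wide; open, the fingers measure 114 mm over their backs; the gripper's body (76 mm by 85 mm) begins 54 mm behind the grasp point. The pads swing forward as they close: fully open they stand 13 mm farther back than shut.
Start: joints at [1.241, 0.32, 1.565, -0, 1.257, -0.02], TCP at [0.175, 0.548, 0.242] pointing down, gripper open.
Joint ranges: [-3.11, 3.11], [-0.84, 2.01], [0.21, 2.61], [-1.34, 4.49], [0.05, 2.63], [-2.56, 2.56]. Speed limits (rad/s): [2.57, 2.57, 3.14, 3.14, 3.14, 3.14].

## Interface

Orientations are given as a rotation vector (axis times angle).
In Python, from workcell import manip, optics, job gives the robot as it stands. The module is installed in compiled form; this text tells all that it offers.
- The arm moves only by the tool jog_arm, never from a script. Its arguments are lists of equal length, an entry for each row: "fingers": the opening, from -1 (shut) to 1 (fully open); "offset": the shift along the tool's x, y, z in cm, a list of three; "rotation": the turn, a rotation vector about the tool's x, y, z in degrees, a list of three. A call has 1 to 8 rows; each row is the pose to reach, as a shift and turn from the pose commanded when the call began, along the tool's axes at that moment; what a row does not reach only later rows make up. A row lasts 1/8 s, in which the tool goes at most 62.5 mm and 10.7 degrees, less where a joint would pass 70% of its speed; a pose out of reach is approached as far as the arm can. A call with a gripper value outside its range is refused whole. The fingers move at their own pace and stop on an object; the grip force is fixed at half the most. Time passes only in rows, so rows that repeat a pose let the fingers close. It gives the time, the measured TCP pose, the force, the opening and the grip force at its end, in the units of the state.
- manip.state(): the state, without advancing time (a new reading comes with each control period).
- optics.grab_frame(name): name is "side" or "top"; returns a dict with "img" (384x512x3 uint8, red, green, blue), "camera_matrix" (3x3 intrinsics, pixels), "rvec" (rotation vector, rad) and "tvec" (3), from world to camera coordinates, as OpenCV has them. Camera axes: x right, y down, z forward; pixel columns grow to the right and rows downward; lengths in m; the calibration is good to about 2 mm. A picture is of the moment at which its call begins. There is no depth.
- job.finish_job(): hands the job in; it is judged then, once.
The state is a dict: "time_s": time; "joint_pos": joint angles; "joint_velocities": joint speeds; "effort": joint torques, N m; "tool_pos": TCP position; "tool_rot": TCP orientation; "force": force on the tool from outside, world axes, zero at the start; "moment": the same for the moment, N m; "width": finger opening in m; "gripper_force": force on a finger pad.
Only numpy, scipy, OpenCV 4.12 (cv2) and the standard library are available. Lean on these libraries where they do the work, as an engineer would, in place of code of your own. Each camera call takes 0.05 s, during which the arm holds its last target. There are 200 camera calls.

## Working session

There is one attempt and no reset: what is moved stays moved. The work goes in short steps, Python scripts to look and compute and a tool call to move; the robot and the scene stay as the last step left them, time stands still between calls to the robot, and variables do not carry over. Pictures are saved under pics/ and viewed, at most 10 in all, crops included, and the job is handed in when it is done.

Besides the shell and the picture viewer there is one more tool, called after "Call:" as name(argument=value, ...) on one line, values as JSON. jog_arm: Moves the arm, as the interface text tells. Its arguments: {"type":"object","properties":{"fingers":{"type":"array","items":{"type":"number"}},"offset":{"type":"array","items":{"type":"array","items":{"type":"number"}}},"rotation":{"type":"array","items":{"type":"array","items":{"type":"number"}}}},"required":["fingers","offset","rotation"]}

```bash
mkdir -p pics; cat > h.py <<'E'
import numpy as np, cv2
from workcell import manip, optics, job
def grab(n,fn=None):
    f=optics.grab_frame(n)
    if fn: cv2.imwrite('pics/'+fn,f['img'][:,:,::-1])
    return f
def ray(f,uv):
    R=cv2.Rodrigues(np.array(f['rvec'],float))[0]; t=np.array(f['tvec'],float).reshape(3)
    p=cv2.undistortPoints(np.array([[uv]],float),np.array(f['camera_matrix']),None)[0,0]
    return -R.T@t, R.T@np.array([p[0],p[1],1])
def onz(f,uv,z):
    c,d=ray(f,uv); return c+d*(z-c[2])/d[2]
def proj(f,P):
    return cv2.projectPoints(np.array(P,float).reshape(-1,3),np.array(f['rvec'],float),np.array(f['tvec'],float),np.array(f['camera_matrix']),None)[0][:,0]
E
python3 - <<'E'
from h import *
a=grab('top','top1.png');b=grab('side','side1.png')
for f in(a,b): print(ray(f,(256,192)))
s=manip.state();print(s['time_s'],s['tool_pos'],s['tool_rot'],s['width'])
E
```

```text
(array([0.27397306, 0.12911713, 0.94972537]), array([ 0.19732963,  0.03525681, -0.97972779]))
(array([ 0.82983972, -0.08753364,  0.80102751]), array([-0.46376018,  0.25368678, -0.84898283]))
0.1 [0.17516142 0.54724293 0.24155889] [-4.84658389e-01 -3.10370255e+00  2.49266022e-03] 0.08506531689378341
```

View pics/top1.png

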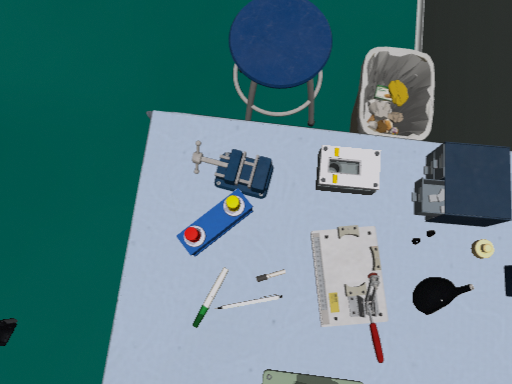

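View pics/side1.png

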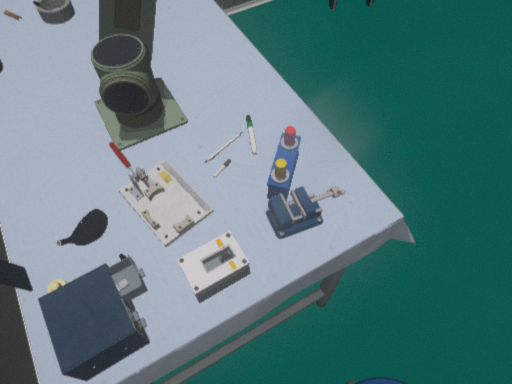

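The top view shows the red pin near (192,235), the yellow pin near (233,203), and the housing near (348,170) with yellow bars at (337,152) and (335,178). The side view shows red at (290,132), yellow at (281,165) and the housing near (214,262).

```bash
cat > m.py <<'E'
from h import *
def blobs(f,col,box,amin=8):
    h=cv2.cvtColor(f['img'],cv2.COLOR_RGB2HSV)
    H,S,V=[h[:,:,i].astype(int) for i in range(3)]
    m={'red':((H<8)|(H>172))&(S>130)&(V>80),'yel':(H>18)&(H<36)&(S>130)&(V>120),
       'white':(S<60)&(V>150),'dark':(V<135)}[col].astype(np.uint8)
    x0,y0,x1,y1=box; k=np.zeros_like(m);k[y0:y1,x0:x1]=m[y0:y1,x0:x1]
    n,l,s,c=cv2.connectedComponentsWithStats(k)
    return [(c[i].round(1),s[i].tolist()) for i in range(1,n) if s[i,4]>=amin],l
E
python3 - <<'E'
from m import *
a=grab('top');b=grab('side')
for f,bx in((a,(170,130,390,260)),(b,(170,110,310,300))):
  for c in('red','yel'):
    print(c)
    for q,s in blobs(f,c,bx)[0]: print(q,s,[onz(f,q,z).round(4)[:2] for z in(.117,.068)])
def up(f,x0,y0,x1,y1,k,fn): cv2.imwrite('pics/'+fn,cv2.resize(f['img'][y0:y1,x0:x1,::-1],None,fx=k,fy=k,interpolation=cv2.INTER_CUBIC))
A=cv2.resize(a['img'][135:205,305:395,::-1],(540,420),interpolation=cv2.INTER_CUBIC)
cv2.imwrite('pics/htop.png',A)
for P in([0,0,0],[.1,0,0],[0,.1,0]): print(proj(a,P),proj(b,P))
E
```

```text
red
[191.7 233.9] [185, 227, 15, 15, 170] [array([0.3457, 0.2709]), array([0.3499, 0.2792])]
yel
[336.3 151.2] [335, 148, 4, 8, 29] [array([0.543 , 0.0113]), array([0.5588, 0.0043])]
[334.5 178.5] [333, 175, 4, 8, 32] [array([0.4871, 0.0099]), array([0.4997, 0.0029])]
[232.1 201.6] [226, 195, 14, 15, 136] [array([0.4172, 0.2027]), array([0.4256, 0.207 ])]
red
[290.  129.6] [286, 127, 9, 6, 43] [array([0.3459, 0.2719]), array([0.3113, 0.2977])]
yel
[280.5 163.2] [276, 159, 10, 9, 71] [array([0.418 , 0.2012]), array([0.3885, 0.2219])]
[218.7 242.2] [216, 239, 6, 7, 25] [array([ 0.52  , -0.0035]), array([0.4979, 0.0025])]
[232.5 264.8] [230, 262, 6, 7, 26] [array([ 0.5747, -0.0019]), array([0.5565, 0.0042])]
[[308.29524193 428.33019806]] [[141.17607442 113.32630694]]
[[313.18960698 375.44012863]] [[154.32716904 136.85545213]]
[[258.59531562 421.61127484]] [[173.77070067 100.58971991]]
```

View pics/htop.png

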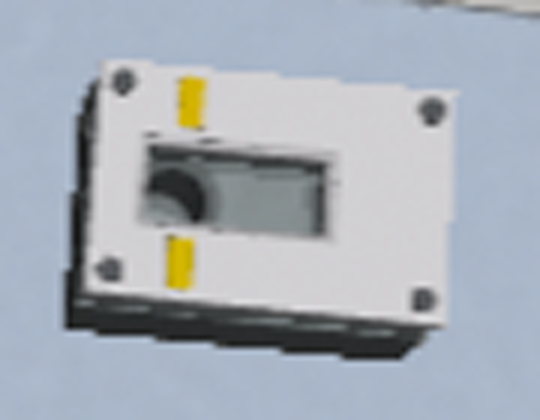

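The crop shows the slot, with the dark bore at its left end around crop (178,190), midway between bars at (192,102) and (180,263). The red handle is at about (0.346, 0.271) and the bore at about (0.528, 0.0035). I measured 100 mm between the pins and 59 mm between the bars. Next I check the bore against the cover screws and work out the first move.

```bash
cat >> h.py <<'E'
def off(target,yaw=None):
    s=manip.state();R=cv2.Rodrigues(np.array(s['tool_rot'],float))[0]
    print('pos',s['tool_pos'].round(4),'t',s['time_s'],'w',s['width'],'F',np.round(s['force'],1),s['gripper_force'])
    print('tool axes\n',R.round(3))
    print('offset cm',(R.T@(np.array(target)-s['tool_pos'])*100).round(2))
    if yaw is not None:
        y=np.array([np.cos(yaw),np.sin(yaw),0]);x=np.cross(y,[0,0,-1])
        D=np.stack([x,y,[0,0,-1]],1); print('rot deg',np.degrees(cv2.Rodrigues(R.T@D)[0]).ravel().round(2))
E
python3 - <<'E'
from h import *
f=grab('top')
sc=[onz(f,(305+u/6-.4,135+v/6-.4),.071) for u,v in((123,82),(432,110),(423,299),(108,270))]
c=np.mean(sc,0); y=(sc[0]+sc[3]-sc[1]-sc[2]);y/=np.linalg.norm(y)
print(c,y,c+.03*y,[np.linalg.norm(sc[0]-sc[1]),np.linalg.norm(sc[0]-sc[3])])
off([.346,.271,.242],np.pi/4)
E
```

```text
[ 0.52896498 -0.02592612  0.071     ] [-0.02714787  0.99963143  0.        ] [0.52815054 0.00406282 0.071     ] [np.float64(0.10774034712836664), np.float64(0.06778533011464401)]
pos [0.1752 0.5475 0.2419] t 0.25 w 0.08537964337057434 F [-0.8  0.4  0.1] 0.0
tool axes
 [[-0.952  0.305 -0.   ]
 [ 0.305  0.952 -0.001]
 [ 0.    -0.001 -1.   ]]
offset cm [-2.469e+01 -2.112e+01  1.000e-02]
rot deg [-4.000e-02  1.000e-02  2.725e+01]
```

Call:
jog_arm(fingers=[1, 1, 1, 1, 1, 1, 1, 1], offset=[[-4.1, -3.5, 0], [-8.2, -7, 0], [-12.3, -10.5, 0], [-16.4, -14, 0], [-20.5, -17.6, 0], [-24.7, -21.1, 0], [-24.7, -21.1, 0], [-24.7, -21.1, 0]], rotation=[[0, 0, 5], [0, 0, 10], [0, 0, 15], [0, 0, 20], [0, 0, 25], [0, 0, 27], [0, 0, 27], [0, 0, 27]])

```text
time_s: 1.25
tool_pos: [0.3461, 0.2717, 0.2424]
tool_rot: [-1.197, -2.904, -0.001]
force: [-1.1, 0.0, 0.4]
width: 0.0854
gripper_force: 0.0
```

```bash
python3 - <<'E'
from h import *
off([.346,.271,.091],np.pi/4)
E
```

```text
pos [0.3461 0.2717 0.2424] t 1.25 w 0.08537289900621262 F [-1.1  0.   0.4] 0.0
tool axes
 [[-0.71   0.704 -0.   ]
 [ 0.704  0.71   0.001]
 [ 0.001  0.    -1.   ]]
offset cm [-0.05 -0.06 15.14]
rot deg [ 0.02 -0.04  0.22]
```

Call:
jog_arm(fingers=[1, 1, 1, 1, 1, 1], offset=[[0, 0, 4], [0, 0, 8], [0, 0, 11], [0, 0, 13.5], [0, 0, 15.1], [0, 0, 15.1]], rotation=[[0, 0, 0], [0, 0, 0], [0, 0, 0], [0, 0, 0], [0, 0, 0], [0, 0, 0]])

```text
time_s: 2.0
tool_pos: [0.3449, 0.2722, 0.0903]
tool_rot: [-1.191, -2.905, 0.004]
force: [1.2, -0.7, 0.8]
width: 0.0852
gripper_force: 0.0
```

Call:
jog_arm(fingers=[-1, -1, -1, -1, -1, -1, -1, -1], offset=[[0, 0, 0], [0, 0, 0], [0, 0, 0], [0, 0, 0], [0, 0, 0], [0, 0, 0], [0, 0, 0], [0, 0, 0]], rotation=[[0, 0, 0], [0, 0, 0], [0, 0, 0], [0, 0, 0], [0, 0, 0], [0, 0, 0], [0, 0, 0], [0, 0, 0]])

```text
time_s: 3.0
tool_pos: [0.3466, 0.2717, 0.092]
tool_rot: [1.196, 2.904, 0.002]
force: [-0.6, 0.4, 5.4]
width: 0.0245
gripper_force: 59.2
```

Call:
jog_arm(fingers=[-1, -1, -1, -1, -1, -1, -1], offset=[[0, 0, -1], [0, 0, -4], [0, 0, -8], [0, 0, -12], [0, 0, -15], [0, 0, -16], [0, 0, -16]], rotation=[[0, 0, 0], [0, 0, 0], [0, 0, 0], [0, 0, 0], [0, 0, 0], [0, 0, 0], [0, 0, 0]])

```text
time_s: 3.88
tool_pos: [0.3461, 0.2712, 0.2512]
tool_rot: [1.196, 2.905, 0.0]
force: [-0.3, -0.6, -1.5]
width: 0.0243
gripper_force: 59.1
```

```bash
python3 - <<'E'
from h import *
off([.528,.004,.25])
f=grab('side');print('tcp px',proj(f,manip.state()['tool_pos']))
cv2.imwrite('pics/lift.png',cv2.resize(f['img'][20:220,180:400,::-1],(660,600),interpolation=cv2.INTER_CUBIC))
E
```

```text
pos [0.3461 0.2712 0.2512] t 3.875 w 0.024298585076414907 F [-0.3 -0.6 -1.5] 59.149493761360645
tool axes
 [[-0.71   0.704  0.   ]
 [ 0.704  0.71   0.   ]
 [ 0.     0.    -1.   ]]
offset cm [-31.73  -6.17   0.12]
tcp px [[293.72736409  86.44477777]]
```

View pics/lift.png

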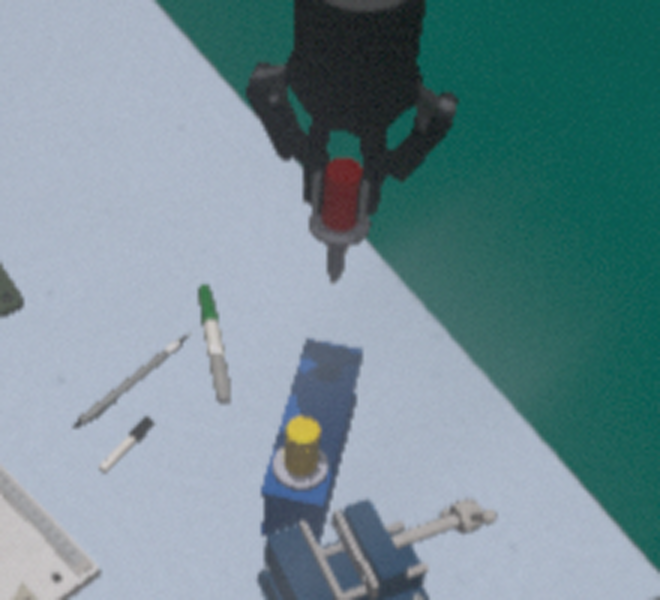

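The red pin hangs upright in the fingers, with its tip at crop (337,280), and the yellow pin is still seated at crop (303,445). Now I carry it over the bore.

Call:
jog_arm(fingers=[-1, -1, -1, -1, -1, -1, -1, -1], offset=[[-2, -0.4, 0], [-7, -1.4, 0], [-13, -2.5, 0], [-19, -3.7, 0], [-24.5, -4.8, 0], [-29, -5.7, 0], [-31.7, -6.2, 0], [-31.7, -6.2, 0]], rotation=[[0, 0, 0], [0, 0, 0], [0, 0, 0], [0, 0, 0], [0, 0, 0], [0, 0, 0], [0, 0, 0], [0, 0, 0]])

```text
time_s: 4.92
tool_pos: [0.5277, 0.0027, 0.2491]
tool_rot: [-1.199, -2.9, 0.002]
force: [-0.1, 0.3, -1.1]
width: 0.0244
gripper_force: 59.1
```

Call:
jog_arm(fingers=[-1, -1, -1, -1, -1], offset=[[0, 0, 2.5], [0, 0, 5.5], [0, 0, 8], [0, 0, 8.5], [0, 0, 8.5]], rotation=[[0, 0, 0], [0, 0, 0], [0, 0, 0], [0, 0, 0], [0, 0, 0]])

```text
time_s: 5.55
tool_pos: [0.5274, 0.0048, 0.1662]
tool_rot: [-1.195, -2.905, 0.0]
force: [-0.2, -0.8, -0.7]
width: 0.0246
gripper_force: 59.1
```

```bash
python3 - <<'E'
from h import *
off([.528,.004,.093])
p=np.array(manip.state()['tool_pos'])
f=grab('side');g=grab('top')
tip=p-[0,0,.080]
print('expected tip side px',((proj(f,tip)-[160,150])*5),'bore pt',((proj(f,[.528,.004,.068])-[160,150])*5))
A=cv2.resize(f['img'][190:300,160:280,::-1],None,fx=5,fy=5,interpolation=cv2.INTER_CUBIC)
cv2.imwrite('pics/above.png',A)
E
```

```text
pos [0.5274 0.0048 0.1662] t 5.55 w 0.024648636922424014 F [-0.2 -0.8 -0.7] 59.13000502623618
tool axes
 [[-0.711  0.704 -0.001]
 [ 0.704  0.711  0.   ]
 [ 0.001 -0.    -1.   ]]
offset cm [-0.1  -0.01  7.32]
expected tip side px [[327.16286827 497.77323229]] bore pt [[329.69329065 517.50401641]]
```

View pics/above.png

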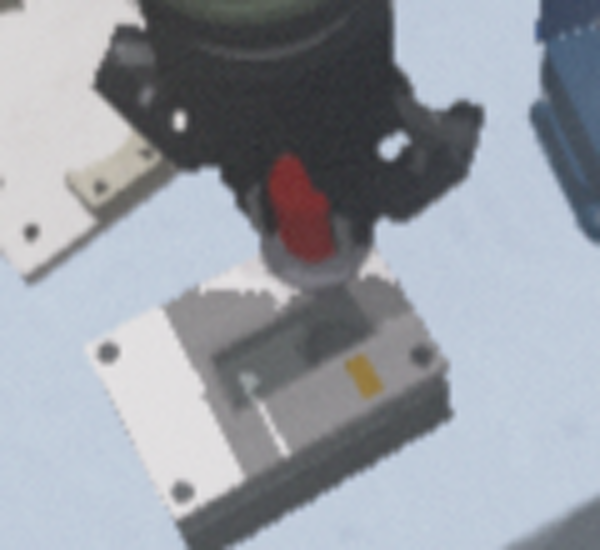

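The pin is upright, with its tip at about crop (325,300). The predicted position is (327,298), and the bore point projects to (330,317), so they line up. I descend in two steps.

Call:
jog_arm(fingers=[-1, -1, -1, -1, -1, -1], offset=[[-0.1, 0, 1], [-0.1, 0, 2], [-0.1, 0, 3], [-0.1, 0, 4], [-0.1, 0, 5], [-0.1, 0, 5]], rotation=[[0, 0, 0], [0, 0, 0], [0, 0, 0], [0, 0, 0], [0, 0, 0], [0, 0, 0]])

```text
time_s: 6.4
tool_pos: [0.5278, 0.0035, 0.1153]
tool_rot: [-1.195, -2.903, 0.001]
force: [0.0, 0.5, -0.7]
width: 0.0247
gripper_force: 59.1
```

Call:
jog_arm(fingers=[-1, -1, -1, -1, -1], offset=[[0, 0, 0.7], [0, 0, 1.4], [0, 0, 1.8], [0, 0, 2.1], [0, 0, 2.1]], rotation=[[0, 0, 0], [0, 0, 0], [0, 0, 0], [0, 0, 0], [0, 0, 0]])

```text
time_s: 7.02
tool_pos: [0.5283, 0.0035, 0.0951]
tool_rot: [-1.196, -2.905, 0.0]
force: [0.8, 0.2, -0.7]
width: 0.0247
gripper_force: 59.1
```

Tip well inside the bore and no contact force. About 2 mm remain.

Call:
jog_arm(fingers=[-1, -1, -1, -1], offset=[[0, 0, 0.1], [0, 0, 0.2], [0, 0, 0.2], [0, 0, 0.2]], rotation=[[0, 0, 0], [0, 0, 0], [0, 0, 0], [0, 0, 0]])

```text
time_s: 7.52
tool_pos: [0.5286, 0.0035, 0.094]
tool_rot: [1.196, 2.904, 0.001]
force: [-1.8, -0.1, 5.3]
width: 0.0243
gripper_force: 59.8
```

Contact at 5 N with the collar height as expected. I let go and rise.

Call:
jog_arm(fingers=[-0.2, 0.2, 0.6, 1, 1, 1, 1, 1], offset=[[0, 0, 0], [0, 0, 0], [0, 0, 0], [0, 0, 0], [0, 0, 0], [0, 0, 0], [0, 0, 0], [0, 0, 0]], rotation=[[0, 0, 0], [0, 0, 0], [0, 0, 0], [0, 0, 0], [0, 0, 0], [0, 0, 0], [0, 0, 0], [0, 0, 0]])

```text
time_s: 8.52
tool_pos: [0.5284, 0.0035, 0.0933]
tool_rot: [1.196, 2.905, 0.0]
force: [0.6, 0.1, 0.3]
width: 0.0856
gripper_force: 0.0
```

Call:
jog_arm(fingers=[1, 1, 1, 1, 1, 1, 1, 1], offset=[[0, 0, -1], [0, 0, -3], [0, 0, -7], [0, 0, -11], [0, 0, -15], [5, 0, -15], [10, 0, -15], [10, 0, -15]], rotation=[[0, 0, 0], [0, 0, 0], [0, 0, 0], [0, 0, 0], [0, 0, 0], [0, 0, 0], [0, 0, 0], [0, 0, 0]])

```text
time_s: 9.52
tool_pos: [0.4553, 0.0753, 0.2443]
tool_rot: [1.191, 2.907, 0.001]
force: [-0.9, 0.3, -0.6]
width: 0.0856
gripper_force: 0.0
```

```bash
python3 - <<'E'
from m import *
f=grab('side','end.png')
for c in('red','yel'):
  for q,s in blobs(f,c,(170,110,310,300))[0]: print(c,q,s,[onz(f,q,z).round(4)[:2] for z in(.119,.117)])
t=grab('top')
for q,s in blobs(t,'red',(300,130,390,200))[0]: print(q,s,onz(t,q,.119))
A=cv2.resize(f['img'][190:300,160:280,::-1],None,fx=5,fy=5,interpolation=cv2.INTER_CUBIC)
cv2.imwrite('pics/end.png',A)
E
```

```text
red [223.5 243.7] [218, 238, 12, 12, 120] [array([0.5285, 0.0029]), array([0.5276, 0.0032])]
yel [280.6 163.1] [276, 159, 10, 9, 73] [array([0.4191, 0.2007]), array([0.4179, 0.2016])]
yel [232.4 264.8] [230, 262, 6, 7, 23] [array([ 0.5754, -0.0023]), array([ 0.5746, -0.0021])]
[342.4 163.5] [338, 158, 8, 12, 24] [ 0.51871366 -0.00254164  0.119     ]
```

View pics/end.png

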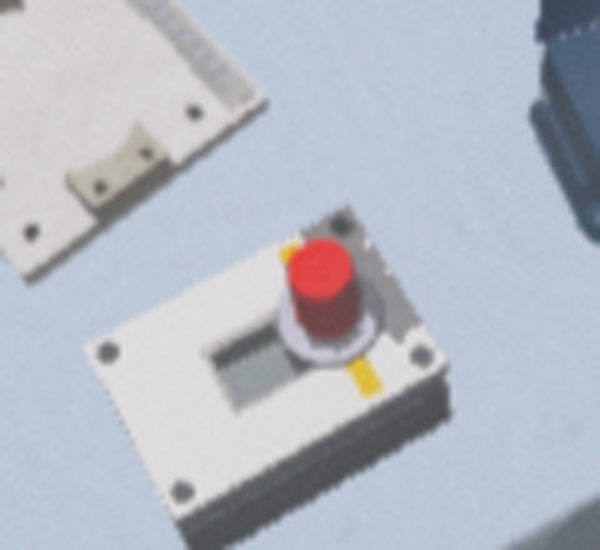

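The red pin stands upright between the yellow bars, with its collar flat on the cover at crop (330,330). Its handle top, at crop (322,265), casts to (0.5285, 0.003). The yellow pin has not moved, so I hand in.

```bash
python3 -c "
from workcell import job
print(job.finish_job())"
```

```text
the job is handed in; nothing more can be done
None
```

The red pin is in the hidden bore with its collar on the cover and released, the yellow pin is still in its seat, and the job is handed in; the hand-in gave no verdict.

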